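# Hold the red harmonica in the slot of the sanitiser

### The job

The sanitiser's roof slot is plugged by a long wooden stick: pull the stick out, stand it upright in the blue cup and let go of it. Then take the harmonica with the red ends out of the grey tray, lower it upright through the slot until its lower end is about 45 mm below the slot's black rim, and finish while still holding it there, motionless, clear of the chamber floor and not jammed against the slot. Leave the black harmonica and the other things on the plank where they are.

Things in the scene. Friction and masses are not known exactly. Their poses are not given: they have to be found in the camera images.
- sanitiser: fixed white box, 110 (its x) x 120 (its y) x 80 mm high, upright, origin at the centre of its underside, z up. Slot in the middle of its roof; under the 12 mm thick roof is a hollow chamber (94 x 104 mm inside) whose flat floor is 8 mm above the origin.
- slot (a point): middle of the slot's mouth, at the top of the raised black bezel, 86 mm above the sanitiser's underside, axes as the sanitiser's. The bezel is a funnel, 30 x 39 mm at the top, narrowing over 6 mm of height to the throat of 22 mm (along x) x 31 mm (along y), which is straight for the 12 mm of roof below it. The bezel's outer edges measure about 37 x 46 mm.
- stick: loose wooden stick with a blue top end, straight bar 18 (its x) x 25 (its y) x 150 mm long, about 50 g, origin at the centre of its lower end, z along it upward. At the start it stands upright in the slot on the chamber floor, its x roughly along the slot's x, the upper 72 mm standing out above the bezel.
- cup: loose blue ceramic cup, round, outer diameter 56 mm, 85 mm high, inner diameter 48 mm, inner floor 6 mm above its origin, origin at the centre of its underside, about 0.4 kg.
- tray: fixed grey plastic block 50 (its x) x 140 (its y) x 30 mm high, origin at the centre of its underside, with two nests of 24 (x) x 31 (y) mm, 25 mm deep, at y = -35 and +35 mm.
- harp_red: loose chrome harmonica with red ends and comb, standing on end in either nest of the tray: 20 (its x, between the chrome covers) x 27 (its y) x 102 mm (its z, up); origin at the centre of its lower end, 5 mm above the tray's underside at the start; same yaw as the tray; about 85 g. Both broad sides are flat for gripping; it fits the slot either way round, x along the slot's x.
- harp_black: chrome harmonica of the same size with black ends and comb, in the other nest: not to be disturbed.
- tin: loose flat round bridge pin tin, diameter 62, height 22 mm, origin under its centre: bystander.
- shaker: loose pink finger shaker, 48 x 24 x 40 mm, origin under its centre: bystander.
- tuner: loose black clip tuner, 73 x 32 x 13 mm, origin underneath: bystander.
- oil: loose small amber bottle, diameter 34, height 85 mm, origin under its centre: bystander.
Things that resemble listed ones, but are neither listed nor needed, are in the scene too. Leave any pink or turquoise look-alike of the sanitiser alone. What is shaped like the stick but green is not meant.

How it is judged:
By the outcome, as a careful person would: the job done as asked, in the order asked, and still so for the second after the job is handed in, while the arm keeps its last pose, push and grip.
It also fails if it takes over 58 s, if anything falls off the work surface, if the arm or the gripper's body presses on something with over 40 N, if the wrist force passes 120 N, or if a joint passes its speed limit or range.

### The arm

A 6-joint arm with a two-finger parallel gripper is mounted at the origin on the work surface. World frame = base frame: x ahead of the robot, y to its left, z up, the work surface at z = 0. Lengths are in m, angles in rad, forces in N, time in s.
With the tool pointing down it reaches from about 0.375 to 0.9 m from the base axis. Payload 3.1 kg.
Tool frame: the origin (TCP) lies midway between the tips of the shut fingers; the grasp point (between the pads) lies 19 mm behind it; z points along the fingers, y is the line along which they close (so a half turn about z gives the same grasp; the last joint's range is limited). The gripper opens to 85 mm and grips with 20 to 120 N. Pads are 22 mm wide; open, the fingers measure 114 mm over their backs; the gripper's body (76 mm by 85 mm) begins 54 mm behind the grasp point. The pads swing forward as they close: fully open they stand 13 mm farther back than shut.
Start: joints at [-1.456, 0.527, 1.433, -0, 1.181, -0.178], TCP at [0.181, -0.598, 0.231] pointing down, gripper open.
Joint ranges: [-3.08, 3.08], [-0.75, 2.2], [0.22, 2.44], [-1.43, 4.57], [0, 2.65], [-2.85, 2.85]. Speed limits (rad/s): [2.79, 2.79, 3.14, 3.14, 3.14, 3.14].

### API

Orientations are given as a unit quaternion [x, y, z, w].
In Python, from station import manip gives the robot as it stands.
- The arm moves only by the tool move_arm, never from a script. Its argument "increments" is a list that holds one entry, the list of rows, each a list of 5 numbers: the gripper's target within -1 to 1 (shut at 1, half-way at 0, fully open at -1), then the shift along the world's x, y, z in m, then the turn about the world's z in degrees. In form: [[[fingers, dx, dy, dz, twist], ...]]. A call has 1 to 8 rows; each row shifts and turns the commanded pose from where the row before left it; what a row does not reach is not made up. A row lasts 1/10 s, in which the tool goes at most 50 mm and 8.59 degrees, less where a joint would pass 70% of its speed; a pose out of reach is approached as far as the arm can. A call with a gripper value outside its range is refused whole. The fingers move at their own pace and stop on an object; "newtons" is the grip in N (left out, the last holds). Time passes only in rows, so rows that do not move let the fingers close. It gives the time, the measured TCP pose, the force, the opening and the grip force at its end, in the units of the state.
- manip.sense(): the state, without advancing time (a new reading comes with each control period).
- manip.snapshot(name): name is "side" or "top"; returns a dict with "img" (480x640x3 uint8, red, green, blue), "fx", "fy", "cx", "cy" (pixels), "world_to_cam" (4x4, takes a point from world to camera coordinates). Camera axes: x right, y down, z forward; pixel columns grow to the right and rows downward; lengths in m; the calibration is good to about 2 mm. A picture is of the moment at which its call begins. There is no depth.
- manip.sign_off(): hands the job in; it is judged then, once.
Trained networks look in the newest picture that a camera, given by its name, has taken for a name from the list of things; names that differ only in an ending like _2 or _b are one class to them, and where a whole thing is asked for, a point or a joint stands for the part that bears it (a point fixed in the world has none). Each returns a list of dicts, best first, with "confidence" (0 to 1); they miss things now and then, are a little off and sometimes report something else, mostly with a low value. They report only what shows in the picture. A call takes as long as a camera call. They do not tell look-alikes from the thing itself.
- manip.spot_in(label, camera): "xyz" ([x, y, z] in m, in world coordinates, good to about 4 mm: the middle of the surface that is visible of it).
- manip.mark_of(label, camera): "xyz" ([x, y, z] in m, in world coordinates, good to about 4 mm: a listed point, or the origin of a listed thing).
The state is a dict: "t": time; "q": joint angles; "qd": joint speeds; "tau": joint torques, N m; "tcp_pos": TCP position; "tool_rot": TCP orientation; "force": force on the tool from outside, world axes, zero at the start; "ft_torque": the same for the moment, N m; "finger_gap": opening from 0.0 (shut) to 1.0 (fully open); "gripper_force": force on a finger pad.
Only numpy, scipy, OpenCV 4.12 (cv2) and the standard library are available. Lean on these libraries where they do the work, as an engineer would, in place of code of your own. Each camera call takes 0.05 s, during which the arm holds its last target. There are 200 camera calls.

## Working session

There is one attempt and no reset: what is moved stays moved. The work goes in short steps, Python scripts to look and compute and a tool call to move; the robot and the scene stay as the last step left them, time stands still between calls to the robot, and variables do not carry over. Pictures are saved under pics/ and viewed, at most 10 in all, crops included, and the job is handed in when it is done.

Besides the shell and the picture viewer there is one more tool, called as name(argument=value, ...) on one line, values as JSON. move_arm: Moves the arm, as the interface text tells. Its arguments: {"type":"object","properties":{"increments":{"type":"array","items":{"type":"array","items":{"type":"array","items":{"type":"number"}}}},"newtons":{"type":"number"}},"required":["increments"]}

```bash
mkdir -p pics
python3 - <<'E'
from station import manip
import cv2,numpy as np
for c in("side","top"):
    s=manip.snapshot(c); cv2.imwrite(f"pics/{c}0.png",s["img"][:,:,::-1])
    np.savez(f"cal_{c}.npz",**{k:s[k] for k in("fx","fy","cx","cy","world_to_cam")})
    print(c,s["fx"],np.round(np.linalg.inv(s["world_to_cam"]),3).tolist())
    for l in("slot","sanitiser","stick","cup","tray","harp_red","harp_black","tin","shaker","tuner","oil"):
        print(l,[(np.round(d["xyz"],3).tolist(),round(d["confidence"],2)) for d in manip.mark_of(l,c)[:3]])
E
```

```text
side 474.47598439363026 [[-0.735, -0.528, 0.425, 0.155], [-0.678, 0.581, -0.451, 0.371], [-0.009, -0.62, -0.785, 0.802], [0.0, 0.0, 0.0, 1.0]]
slot [([0.484, 0.018, 0.084], 0.92), ([0.424, -0.166, 0.084], 0.61), ([0.356, 0.163, 0.086], 0.59)]
sanitiser [([0.361, 0.163, 0.003], 0.86), ([0.482, 0.016, -0.002], 0.69)]
stick [([0.366, 0.002, 0.002], 0.96)]
cup [([0.524, -0.304, 0.0], 0.84)]
tray [([0.521, 0.242, -0.0], 0.81)]
harp_red [([0.508, 0.216, -0.0], 0.85)]
harp_black [([0.533, 0.278, 0.0], 0.91)]
tin [([0.746, -0.218, -0.001], 0.89)]
shaker [([0.71, 0.018, 0.001], 0.57), ([0.514, -0.39, -0.003], 0.57)]
tuner [([0.732, 0.215, -0.003], 0.84)]
oil [([0.513, -0.394, -0.004], 0.57)]
top 514.1412806883907 [[-0.022, -0.993, 0.119, 0.414], [-1.0, 0.021, -0.007, -0.023], [0.004, -0.12, -0.993, 1.162], [0.0, 0.0, 0.0, 1.0]]
slot [([0.356, 0.16, 0.091], 0.84), ([0.481, 0.014, 0.085], 0.73), ([0.423, -0.161, 0.089], 0.56)]
sanitiser [([0.485, 0.012, -0.004], 0.89), ([0.357, 0.16, -0.0], 0.82), ([0.427, -0.166, -0.003], 0.6)]
stick [([0.485, 0.016, 0.007], 0.49)]
cup [([0.525, -0.302, -0.002], 0.74)]
tray [([0.523, 0.243, 0.003], 0.8)]
harp_red [([0.509, 0.212, 0.002], 0.44)]
harp_black [([0.536, 0.274, 0.01], 0.54)]
tin [([0.748, -0.223, -0.002], 0.85)]
shaker [([0.708, 0.011, 0.004], 0.47), ([0.516, -0.391, -0.002], 0.19)]
tuner [([0.732, 0.214, -0.004], 0.87)]
oil [([0.516, -0.394, 0.001], 0.65)]
```

View pics/side0.png

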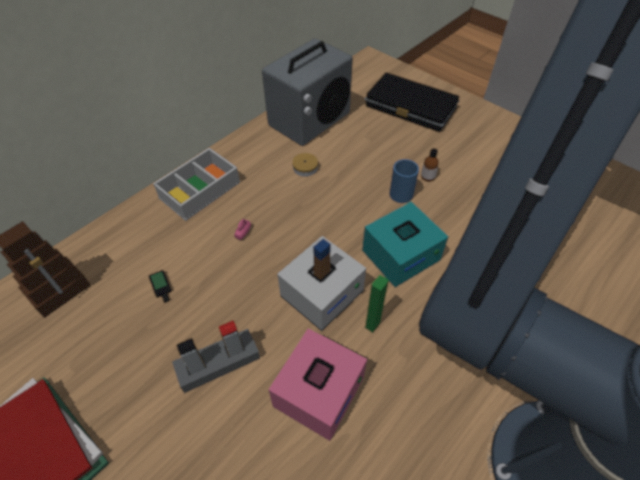

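View pics/top0.png

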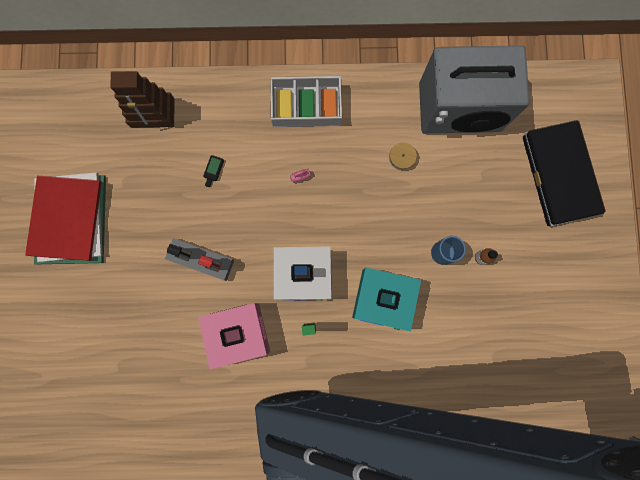

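The white box is at side (322,282) / top (302,272), with the blue-topped stick at side (321,255) / top (302,271). The cup is at side (404,180) / top (449,250). The red harp is at side (230,335) / top (208,262).

Things that could be mistaken:
- **Stick:** the green bar at side (377,305) / top (309,329).
- **Sanitiser:** the pink box at side (320,385) and the turquoise box at side (405,243).
- **Red harp:** the black harp at side (188,350).

I choose the blue-topped stick in the white box and the harp with the red ends.

```bash
cat > h.py <<'E'
import numpy as np,cv2
from station import manip
def proj(s,P):
    P=np.atleast_2d(P); c=(s["world_to_cam"]@np.c_[P,np.ones(len(P))].T)[:3]
    return np.c_[s["fx"]*c[0]/c[2]+s["cx"],s["fy"]*c[1]/c[2]+s["cy"]]
def unproj(s,uv,z):
    uv=np.atleast_2d(uv); T=np.linalg.inv(s["world_to_cam"])
    d=np.c_[(uv[:,0]-s["cx"])/s["fx"],(uv[:,1]-s["cy"])/s["fy"],np.ones(len(uv))]@T[:3,:3].T
    o=T[:3,3]; return o+d*((z-o[2])/d[:,2])[:,None]
def shoot(c):
    s=manip.snapshot(c); s["img"]=np.ascontiguousarray(s["img"]); return s
def yawof(pts):  # min-area rect of xy
    (c,wh,a)=cv2.minAreaRect((pts[:,:2]*1000).astype(np.float32)); return np.round(c,1),np.round(wh,1),round(a,1)
def blob(mask,near):
    n,l,st,ce=cv2.connectedComponentsWithStats(mask.astype(np.uint8))
    i=min((i for i in range(1,n) if st[i,4]>15),key=lambda i:np.hypot(*(ce[i]-near)))
    return l==i,ce[i],st[i,4]
def crop(s,u0,v0,u1,v1,k): return cv2.resize(s["img"][v0:v1,u0:u1,::-1],None,fx=k,fy=k,interpolation=cv2.INTER_CUBIC)
E
python3 - <<'E'
from h import *
print({k:np.round(v,3).tolist() for k,v in manip.sense().items() if k in("t","tcp_pos","tool_rot","finger_gap","force")})
t=shoot("top");s=shoot("side")
hs=lambda s:[a.astype(int) for a in cv2.split(cv2.cvtColor(s["img"],cv2.COLOR_RGB2HSV))]
for n,c,near,near2,nr3 in(("top",t,(302,272),(302,271),(208,262)),("side",s,(322,270),(321,246),(229,328))):
    H,S,V=hs(c)
    m,ce,a=blob((S<40)&(V>150),near); 
    ys,xs=np.nonzero(m); print(n,"white",ce,a,yawof(unproj(c,np.c_[xs,ys],.08)))
    m,ce,a=blob((H>100)&(H<130)&(S>100)&(V>40),near2); ys,xs=np.nonzero(m)
    print(n,"blue",ce,a,unproj(c,ce,.158).round(4),yawof(unproj(c,np.c_[xs,ys],.158)))
    m,ce,a=blob(((H<8)|(H>172))&(S>130)&(V>60),nr3); ys,xs=np.nonzero(m)
    print(n,"red",ce,a,unproj(c,ce,.107).round(4),yawof(unproj(c,np.c_[xs,ys],.107)))
a=crop(t,262,235,342,310,5); b=crop(s,270,220,370,330,4); d=crop(t,155,225,245,290,4.4)
b=cv2.resize(b,(340,375)); d=cv2.resize(d,(400,225)); e=crop(t,425,225,505,270,4.5)
W=np.zeros((600,800,3),np.uint8); W[:375,:400]=a; W[:375,400:740]=b; W[375:,:400]=d; W[375:375+e.shape[0],400:400+e.shape[1]]=e[:225]
cv2.imwrite("pics/m1.png",W)
E
```

```text
{'t': 1.2, 'tcp_pos': [0.181, -0.598, 0.231], 'tool_rot': [0.989, 0.146, -0.0, 0.0], 'force': [-0.467, -0.356, -0.287], 'finger_gap': 1.002}
top white [301.08343558 272.63721881] 2445 (array([483.6,  15.5]), array([118.3, 109.5]), 89.4)
top blue [300.1        270.43076923] 130 [[0.4827 0.0165 0.158 ]] (array([482.6,  15.8]), array([25.4, 17.6]), 88.8)
top red [206.36956522 261.43478261] 138 [[0.5089 0.211  0.107 ]] (array([506.5, 205.6]), array([43.9, 19. ]), 67.1)
side white [320.32120253 277.54694093] 1896 (array([481.2,  12.5]), array([116.2, 104.2]), 89.4)
side blue [321.44385027 249.07486631] 187 [[0.4753 0.0201 0.158 ]] (array([476.,  20.]), array([23.6, 32.9]), 3.1)
side red [227.4        327.84444444] 180 [[0.5065 0.2116 0.107 ]] (array([506.6, 211.5]), array([26. , 19.8]), 67.5)
```

View pics/m1.png

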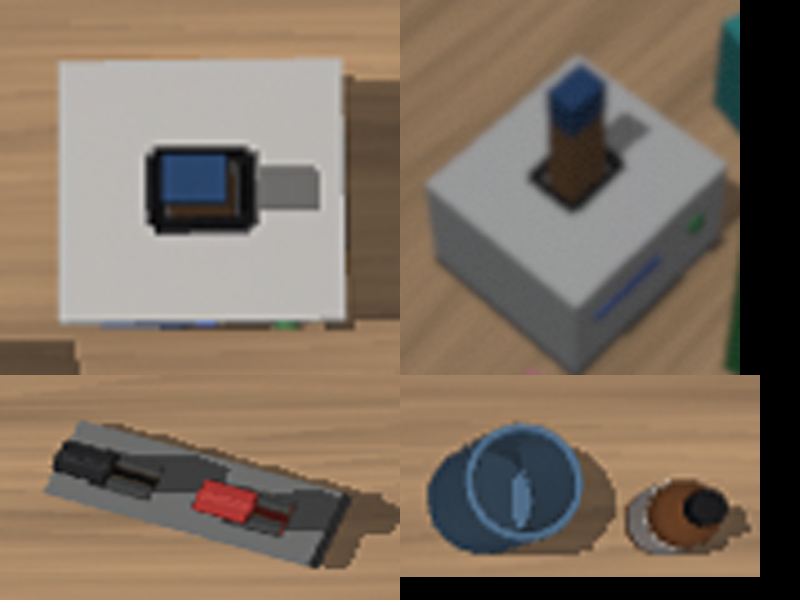

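The crop confirms the choice: white box, stick with a blue top, red harp on the robot's-right side of the tray, and the cup beside the oil bottle.

move_arm(increments=[[[-1, 0.019, 0.038, 0, 4.5], [-1, 0.019, 0.038, 0, 4.5], [-1, 0.019, 0.038, 0, 4.5], [-1, 0.019, 0.038, 0, 4.5], [-1, 0.019, 0.038, 0, 4.5], [-1, 0.019, 0.038, 0, 4.5], [-1, 0.019, 0.038, 0, 4.5], [-1, 0.019, 0.038, 0, 4.5]]], newtons=40)

```text
t: 2.1
tcp_pos: [0.3336, -0.2928, 0.2316]
tool_rot: [0.895, 0.446, 0.0, 0.0]
force: [1.7, 0.3, 0.0]
finger_gap: 1.001
gripper_force: 0.0
```

move_arm(increments=[[[-1, 0.019, 0.038, 0, 4.5], [-1, 0.019, 0.038, 0, 4.5], [-1, 0.019, 0.038, 0, 4.5], [-1, 0.019, 0.038, 0, 4.5], [-1, 0.019, 0.038, 0, 4.5], [-1, 0.019, 0.038, 0, 4.5], [-1, 0.019, 0.038, 0, 4.5], [-1, 0.0, 0.0, 0, 0]]])

```text
t: 2.9
tcp_pos: [0.4678, -0.0243, 0.2317]
tool_rot: [0.739, 0.674, 0.001, 0.0]
force: [0.5, 0.2, 0.6]
finger_gap: 0.999
gripper_force: 0.0
```

move_arm(increments=[[[-1, 0.0152, 0.0403, 0, 4.5], [-1, 0, 0, -0.042, 0], [-1, 0, 0, -0.042, 0], [-1, 0, 0, -0.0415, 0], [-1, 0, 0, 0, 0], [1, 0, 0, 0, 0], [1, 0, 0, 0, 0], [1, 0, 0, 0, 0]]])

```text
t: 3.7
tcp_pos: [0.4828, 0.0115, 0.1081]
tool_rot: [0.714, 0.7, 0.001, 0.002]
force: [0.5, 0.0, 0.2]
finger_gap: 0.513
gripper_force: 0.0
```

move_arm(increments=[[[1, 0, 0, 0, 0], [1, 0, 0, 0, 0], [1, 0, 0, 0, 0], [1, 0, 0, 0, 0]]])

```text
t: 4.1
tcp_pos: [0.4823, 0.0119, 0.1073]
tool_rot: [0.714, 0.7, 0.001, 0.001]
force: [-0.3, -0.1, 8.5]
finger_gap: 0.206
gripper_force: 39.5
```

move_arm(increments=[[[1, 0, 0, 0.01, 0], [1, 0, 0, 0.03, 0], [1, 0, 0, 0.04, 0], [1, 0, 0, 0.035, 0], [1, 0, 0, 0, 0], [1, 0, 0, 0, 0]]])

```text
t: 4.7
tcp_pos: [0.4813, 0.0122, 0.2219]
tool_rot: [0.714, 0.7, 0.001, 0.001]
force: [-0.7, 1.0, -0.4]
finger_gap: 0.203
gripper_force: 40.5
```

Run:
```python
from h import *
t=shoot("top");s=shoot("side")
st=manip.sense();print(st["t"],np.round(st["tcp_pos"],4),np.round(st["tool_rot"],4),st["finger_gap"])
# cup rim: circle fit on top image via blue mask hull ; compare with model projections
for n,c,near in(("top",t,(449,250)),("side",s,(404,180))):
    H,S,V=[a.astype(int) for a in cv2.split(cv2.cvtColor(c["img"],cv2.COLOR_RGB2HSV))]
    m,ce,a=blob((H>95)&(H<125)&(S>70),near); c["m"]=m; print(n,ce,a)
from scipy.optimize import minimize
from scipy.ndimage import binary_fill_holes
th=np.linspace(0,2*np.pi,60)
def sil(c,x,y):
    P=np.r_[[[x+.028*np.cos(a),y+.028*np.sin(a),z] for z in(0,.085) for a in th]]
    m=np.zeros((480*1,640),np.uint8); h=cv2.convexHull(np.round(proj(c,P)*16).astype(np.int32)); cv2.fillConvexPoly(m,h,1,cv2.LINE_8,4); return m>0
best=[]
for x in np.arange(.515,.535,.001):
    for y in np.arange(-.312,-.293,.001):
        v=[(sil(c,x,y)&c["m"]).sum()/(sil(c,x,y)|c["m"]).sum() for c in(t,s)]; best.append((sum(v),x,y,*v))
print(np.round(sorted(best)[-4:],3))
d=crop(t,262,225,342,310,5); b=crop(s,270,160,370,330,3.5); W=np.zeros((600,760,3),np.uint8); W[:425,:400]=d; W[:595,400:750]=b; cv2.imwrite("pics/m2.png",W)
```

```text
4.8 [0.4801 0.0124 0.2201] [ 7.143e-01  6.999e-01 -6.000e-04 -1.000e-03] 0.20781013384449046
top [448.28050491 250.04488079] 713
side [403.24267292 180.91793669] 853
[[ 1.623  0.527 -0.302  0.865  0.758]
 [ 1.624  0.527 -0.305  0.862  0.762]
 [ 1.625  0.526 -0.303  0.86   0.765]
 [ 1.626  0.527 -0.304  0.866  0.76 ]]
```

View pics/m2.png

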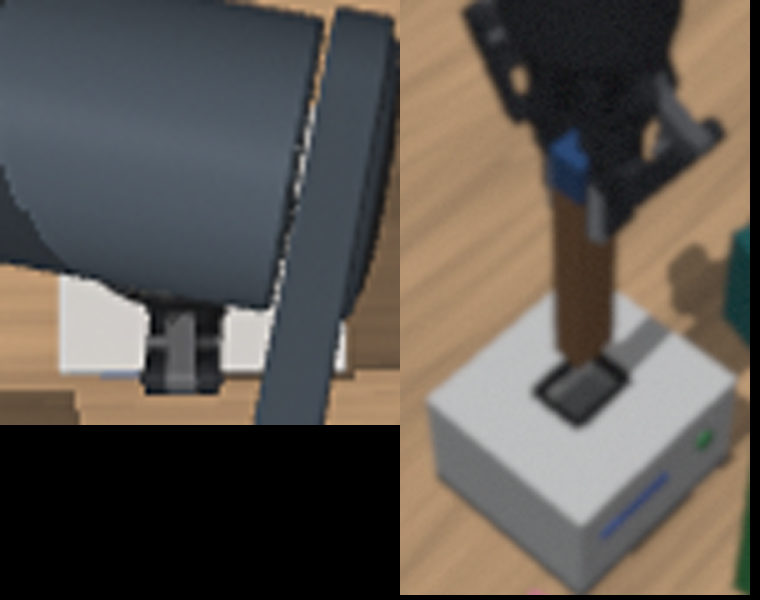

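The stick is clear of the slot, held near its blue end and hanging upright. The empty slot is visible at side crop (580,395).

move_arm(increments=[[[1, 0.0056, -0.04, 0, 0], [1, 0.0056, -0.04, 0, 0], [1, 0.0056, -0.04, 0, 0], [1, 0.0056, -0.04, 0, 0], [1, 0.0056, -0.04, 0, 0], [1, 0.0056, -0.04, 0, 0], [1, 0.0056, -0.04, 0, 0], [1, 0.0056, -0.04, 0, 0]]])

```text
t: 5.6
tcp_pos: [0.525, -0.3088, 0.2185]
tool_rot: [0.714, 0.7, -0.0, -0.002]
force: [1.1, -0.2, -1.3]
finger_gap: 0.2
gripper_force: 40.5
```

move_arm(increments=[[[1, 0, 0, 0, 0], [1, 0, 0, 0, 0], [1, 0, 0, 0, 0]]])

```text
t: 5.9
tcp_pos: [0.525, -0.3062, 0.2192]
tool_rot: [0.714, 0.7, 0.0, -0.002]
force: [-0.4, 0.5, -0.8]
finger_gap: 0.206
gripper_force: 40.4
```

Run:
```python
from h import *
t=shoot("top");s=shoot("side")
st=manip.sense();print(st["t"],np.round(st["tcp_pos"],4),np.round(st["tool_rot"],4),st["force"])
# slot bezel
for n,c,near in(("side",s,proj(s,[[.4835,.0155,.086]])[0]),("top",t,proj(t,[[.4835,.0155,.086]])[0])):
    V=c["img"].max(2); print(n,near)
    m,ce,a=blob(V<50,near); ys,xs=np.nonzero(m); h=cv2.convexHull(np.c_[xs,ys].astype(np.int32))
    P=unproj(c,h[:,0],.086); print(ce,a,yawof(P))
u,v=proj(s,[[.526,-.304,.1]])[0].astype(int)
u2,v2=proj(s,[[.4835,.0155,.08]])[0].astype(int)
W=np.zeros((600,760,3),np.uint8); W[:600,:400]=crop(s,u-50,v-75,u+50,v+75,4); W[:350,400:750]=crop(s,u2-25,v2-25,u2+25,v2+25,7); W[350:600,400:750]=crop(t,u0:=280,251,u0+35,276,10); cv2.imwrite("pics/m3.png",W)
```

```text
6.0 [ 0.5255 -0.3061  0.2201] [ 0.7138  0.7004 -0.     -0.0012] [ 0.25701683 -0.33780223 -0.00088962]
side [319.8475662  268.66469676]
[321.38461538 269.46153846] 104 (array([479.8,  14.5]), array([39. , 30.7]), 89.2)
top [301.9916437  272.38014651]
[301.72093023 272.72093023] 172 (array([483.3,  15.5]), array([42. , 31.4]), 88.8)
```

View pics/m3.png

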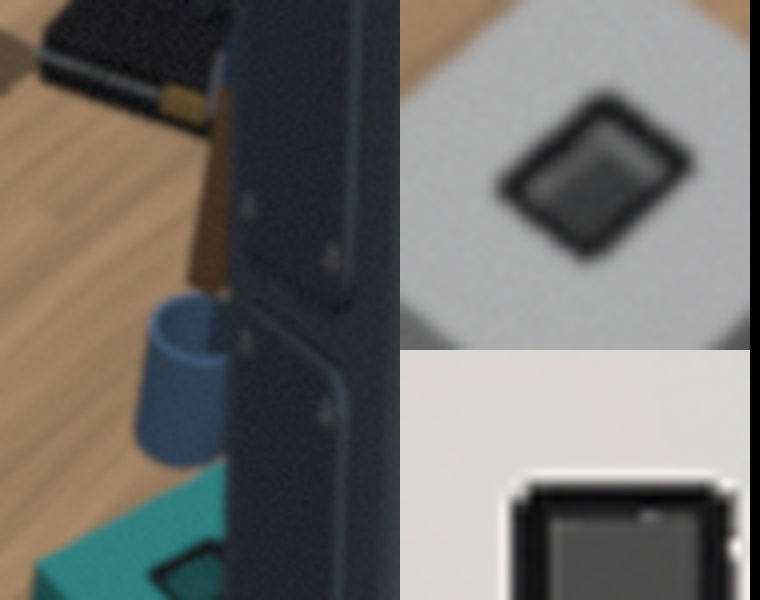

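The stick's lower end is at side crop (205,285), above the cup's mouth at (190,325). Descending.

move_arm(increments=[[[1, 0, 0, -0.03, 0], [1, 0, 0, -0.03, 0], [1, 0, 0, -0.025, 0], [1, 0, 0, -0.015, 0], [1, 0, 0, -0.006, 0], [1, 0, 0, 0, 0], [1, 0, 0, 0, 0]]])

```text
t: 6.7
tcp_pos: [0.5266, -0.3078, 0.1157]
tool_rot: [0.714, 0.7, 0.0, 0.001]
force: [0.1, -1.0, -0.3]
finger_gap: 0.208
gripper_force: 40.5
```

move_arm(increments=[[[1, 0, 0, -0.005, 0], [1, 0, 0, -0.003, 0], [1, 0, 0, 0, 0], [1, 0, 0, 0, 0]]])

```text
t: 7.1
tcp_pos: [0.526, -0.3079, 0.1069]
tool_rot: [0.714, 0.7, 0.0, 0.0]
force: [-0.3, 1.1, -1.1]
finger_gap: 0.203
gripper_force: 40.5
```

move_arm(increments=[[[1, 0, 0, -0.001, 0], [1, 0, 0, 0, 0]]])

```text
t: 7.3
tcp_pos: [0.526, -0.3079, 0.1058]
tool_rot: [0.714, 0.7, -0.0, -0.0]
force: [-0.0, 0.1, -1.2]
finger_gap: 0.207
gripper_force: 40.5
```

move_arm(increments=[[[1, 0, 0, -0.001, 0], [1, 0, 0, 0, 0]]])

```text
t: 7.5
tcp_pos: [0.5262, -0.308, 0.1054]
tool_rot: [0.714, 0.7, -0.0, 0.0]
force: [-1.4, -0.2, 3.7]
finger_gap: 0.202
gripper_force: 41.0
```

move_arm(increments=[[[1, 0, 0, -0.001, 0], [1, 0, 0, 0, 0]]])

```text
t: 7.7
tcp_pos: [0.5262, -0.3081, 0.1054]
tool_rot: [0.714, 0.7, -0.0, 0.0]
force: [-2.1, 0.7, 8.1]
finger_gap: 0.207
gripper_force: 41.9
```

move_arm(increments=[[[1, 0, 0, 0.0015, 0], [1, 0, 0, 0, 0], [0.4, 0, 0, 0, 0], [0.2, 0, 0, 0, 0], [0, 0, 0, 0, 0], [0, 0, 0, 0, 0], [-0.3, 0, 0, 0, 0]]])

```text
t: 8.4
tcp_pos: [0.526, -0.3079, 0.1052]
tool_rot: [0.714, 0.7, -0.0, -0.0]
force: [0.3, -0.4, 0.5]
finger_gap: 0.646
gripper_force: 0.0
```

move_arm(increments=[[[-0.5, 0, 0, 0.01, 0], [-0.5, 0, 0, 0.03, 0], [-0.5, 0, 0, 0.045, 0], [-0.5, 0, 0, 0.045, 0]]])

```text
t: 8.8
tcp_pos: [0.5256, -0.3076, 0.2368]
tool_rot: [0.714, 0.7, -0.0, -0.001]
force: [0.2, -1.1, -1.4]
finger_gap: 0.752
gripper_force: 0.0
```

Run:
```python
from h import *
t=shoot("top");s=shoot("side")
hsv=lambda c:[a.astype(int) for a in cv2.split(cv2.cvtColor(c["img"],cv2.COLOR_RGB2HSV))]
for n,c,nr in(("top",t,(206,261)),("side",s,(227,328))):
    H,S,V=hsv(c); R=((H<8)|(H>172))&(S>130)
    for thr in(60,130,170,190):
        try:
            m,ce,a=blob(R&(V>thr),nr); ys,xs=np.nonzero(m); print(n,thr,a,unproj(c,ce,.107).round(4),yawof(unproj(c,np.c_[xs,ys],.107)))
        except ValueError: pass
H,S,V=hsv(t)
W=np.zeros((600,760,3),np.uint8); W[:320,:400]=crop(t,156,227,246,299,4.4444)[:320,:400]; W[:320,400:760]=crop(s,165,300,270,393,3.43)[:320,:360]; 
u,v=proj(s,[[.526,-.304,.1]])[0].astype(int); W[320:600,:400]=crop(s,u-50,v-35,u+50,v+35,4)
u,v=proj(t,[[.526,-.304,.1]])[0].astype(int); W[320:600,400:680]=crop(t,u-35,v-35,u+35,v+35,4)
cv2.imwrite("pics/m4.png",W)
```

```text
top 60 142 [[0.5087 0.2105 0.107 ]] (array([506.3, 205.3]), array([44.7, 19. ]), 67.1)
top 130 115 [[0.5099 0.2136 0.107 ]] (array([509.9, 213.8]), array([26.2, 18.1]), 70.4)
top 170 104 [[0.51   0.2138 0.107 ]] (array([509.9, 213.8]), array([26.2, 17.5]), 67.1)
top 190 93 [[0.5098 0.2139 0.107 ]] (array([509.6, 213.9]), array([23.7, 16.2]), 70.4)
side 60 182 [[0.5065 0.2114 0.107 ]] (array([506.6, 211.2]), array([26.3, 20.1]), 68.8)
side 130 163 [[0.5075 0.211  0.107 ]] (array([507.5, 210.9]), array([26.3, 18.1]), 69.2)Traceback (most recent call last):
  File "<stdin>", line 11, in <module>
ValueError: could not broadcast input array from shape (319,360,3) into shape (320,360,3)
```

Run:
```python
from h import *
t=shoot("top");s=shoot("side")
u,v=proj(s,[[.526,-.304,.1]])[0].astype(int); a=crop(s,u-50,v-50,u+50,v+50,4)
u,v=proj(t,[[.526,-.304,.1]])[0].astype(int); b=crop(t,u-50,v-50,u+50,v+50,4)
cv2.imwrite("pics/m4.png",np.hstack([a,b]))
```

```text
(no output)
```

View pics/m4.png

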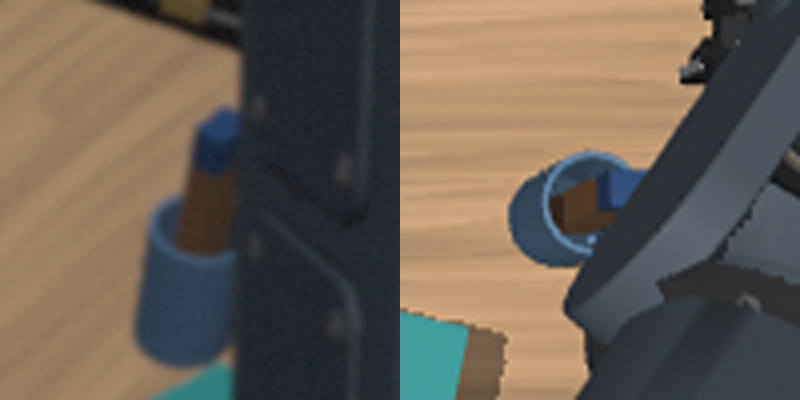

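move_arm(increments=[[[-0.3, -0.001, 0.04, 0, 0], [-0.3, -0.001, 0.04, 0, -3], [-0.3, -0.001, 0.04, 0, -3], [-0.3, -0.001, 0.04, 0, -3], [-0.3, -0.001, 0.04, 0, -3], [-0.3, -0.001, 0.04, 0, -3], [-0.3, -0.001, 0.04, 0, -3], [-0.3, -0.001, 0.04, 0, -3]]])

```text
t: 9.8
tcp_pos: [0.5164, 0.0139, 0.2338]
tool_rot: [0.831, 0.557, -0.001, -0.001]
force: [0.1, 1.0, -0.4]
finger_gap: 0.652
gripper_force: 0.0
```

move_arm(increments=[[[-0.3, -0.001, 0.04, 0, 0], [-0.3, -0.001, 0.04, 0, 0], [-0.3, -0.001, 0.04, 0, 0], [-0.3, -0.001, 0.04, 0, 0], [-0.3, -0.001, 0.04, 0, 0], [-0.3, 0, 0, 0, 0], [-0.3, 0, 0, 0, 0], [-0.3, 0, 0, 0, 0]]])

```text
t: 10.6
tcp_pos: [0.5123, 0.2111, 0.2343]
tool_rot: [0.83, 0.558, -0.001, -0.0]
force: [-0.4, -0.3, -0.1]
finger_gap: 0.653
gripper_force: 0.0
```

The stick stands in the cup (side crop (210,180)). Now descending on the red harp.

move_arm(increments=[[[-0.3, -0.0025, 0.0025, 0, 0], [-0.3, 0, 0, -0.045, 0], [-0.3, 0, 0, -0.045, 0], [-0.3, 0, 0, -0.045, 0], [-0.3, 0, 0, -0.02, 0], [-0.3, 0, 0, -0.01, 0], [-0.3, 0, 0, -0.008, 0], [-0.3, 0, 0, 0, 0]]])

```text
t: 11.4
tcp_pos: [0.5109, 0.2142, 0.0623]
tool_rot: [0.83, 0.558, 0.0, 0.0]
force: [0.3, 0.7, -0.4]
finger_gap: 0.648
gripper_force: 0.0
```

move_arm(increments=[[[-0.3, 0, 0, 0, 0], [-0.3, 0, 0, 0, 0], [0.3, 0, 0, 0, 0], [0.4, 0, 0, 0, 0], [0.45, 0, 0, 0, 0]]])

```text
t: 11.9
tcp_pos: [0.5107, 0.2147, 0.0627]
tool_rot: [0.83, 0.558, 0.0, 0.0]
force: [-1.1, 0.3, 0.8]
finger_gap: 0.271
gripper_force: 0.0
```

move_arm(increments=[[[1, 0, 0, 0, 0], [1, 0, 0, 0, 0], [1, 0, 0, 0, 0]]])

```text
t: 12.2
tcp_pos: [0.5108, 0.2148, 0.0627]
tool_rot: [0.83, 0.558, 0.0, 0.0]
force: [-0.3, 0.0, 4.5]
finger_gap: 0.23
gripper_force: 39.6
```

move_arm(increments=[[[1, 0, 0, 0.005, 0], [1, 0, 0, 0.02, 0], [1, 0, 0, 0.03, 0], [1, 0, 0, 0.04, 0], [1, 0, 0, 0.04, 0], [1, 0, 0, 0, 0], [1, 0, 0, 0, 0]]])

```text
t: 12.9
tcp_pos: [0.5105, 0.2146, 0.198]
tool_rot: [0.83, 0.558, 0.001, 0.0]
force: [-0.2, -0.5, -1.0]
finger_gap: 0.226
gripper_force: 39.3
```

move_arm(increments=[[[1, -0.0039, -0.0283, 0, 3], [1, -0.0039, -0.0283, 0, 3], [1, -0.0039, -0.0283, 0, 3], [1, -0.0039, -0.0283, 0, 3], [1, -0.0039, -0.0283, 0, 3], [1, -0.0039, -0.0283, 0, 3], [1, -0.0039, -0.0283, 0, 3.1], [1, 0, 0, 0, 0]]])

```text
t: 13.7
tcp_pos: [0.4815, 0.0141, 0.1953]
tool_rot: [0.715, 0.699, -0.002, -0.002]
force: [-0.2, 0.4, -0.6]
finger_gap: 0.23
gripper_force: 39.2
```

move_arm(increments=[[[1, 0, 0, 0, 0], [1, 0, 0, 0, 0], [1, 0, 0, 0, 0]]])

```text
t: 14.0
tcp_pos: [0.4829, 0.0175, 0.1968]
tool_rot: [0.713, 0.701, -0.0, -0.001]
force: [-0.1, 0.0, -0.1]
finger_gap: 0.231
gripper_force: 39.2
```

Run:
```python
from h import *
s=shoot("side")
st=manip.sense();print(st["t"],np.round(st["tcp_pos"],4),np.round(st["tool_rot"],4),np.round(st["force"],2), "psi",np.degrees(2*np.arctan2(st["tool_rot"][1],st["tool_rot"][0])))
p=np.array(st["tcp_pos"])
q=lambda x,y,z,a,b,th:[[x+np.cos(th)*i*a-np.sin(th)*j*b,y+np.sin(th)*i*a+np.cos(th)*j*b,z] for i,j in((-1,-1),(1,-1),(1,1),(-1,1))]
u,v=proj(s,[[.4835,.0155,.1]])[0].astype(int); k=6; u0,v0=u-50,v-50
raw=crop(s,u0,v0,u0+100,v0+100,k); im=raw.copy()
def draw(P,col): 
    h=np.round(((proj(s,P)-[u0,v0]+.5)*k-.5)*16).astype(np.int32); cv2.polylines(im,[h],True,col,1,cv2.LINE_AA,4)
th=np.radians(-1)
draw(q(.4833,.0155,.086,.0185,.023,th),(0,255,0)); draw(q(.4833,.0155,.08,.011,.0155,th),(0,255,255))
draw(q(.4833,.0155,.08,.055,.06,th),(255,255,0))
draw(q(p[0],p[1]-.001,p[2]-.0577,.010,.0135,th),(0,0,255))
cv2.imwrite("pics/m5.png",im)
```

```text
14.05 [0.483  0.0175 0.197 ] [ 7.132e-01  7.010e-01 -2.000e-04 -4.000e-04] [ 0.46 -0.34 -1.25] psi 89.01317350799901
```

View pics/m5.png

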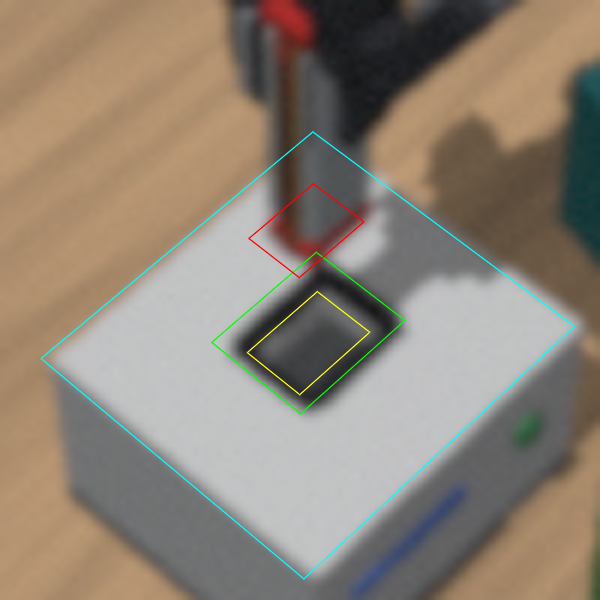

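The bezel and harp both sit slightly right of the overlay, so they agree laterally to about 2-3 mm, within the funnel's capture. Descending gently and watching the force.

move_arm(increments=[[[1, 0, -0.0005, -0.02, 0], [1, 0, 0, -0.02, 0], [1, 0, 0, -0.01, 0], [1, 0, 0, 0, 0], [1, 0, 0, -0.003, 0], [1, 0, 0, -0.002, 0], [1, 0, 0, 0, 0], [1, 0, 0, 0, 0]]])

```text
t: 14.85
tcp_pos: [0.4835, 0.016, 0.1427]
tool_rot: [0.714, 0.7, 0.0, 0.0]
force: [-0.2, 0.4, -0.0]
finger_gap: 0.228
gripper_force: 39.2
```

move_arm(increments=[[[1, 0, 0, -0.002, 0], [1, 0, 0, -0.001, 0], [1, 0, 0, 0, 0]]])

```text
t: 15.15
tcp_pos: [0.4831, 0.016, 0.1392]
tool_rot: [0.714, 0.7, -0.0, -0.0]
force: [-0.2, 1.0, -0.5]
finger_gap: 0.23
gripper_force: 39.2
```

move_arm(increments=[[[1, 0, 0, -0.002, 0], [1, 0, 0, -0.001, 0], [1, 0, 0, 0, 0]]])

```text
t: 15.45
tcp_pos: [0.483, 0.016, 0.1361]
tool_rot: [0.714, 0.7, -0.0, -0.0]
force: [0.1, -0.1, -1.7]
finger_gap: 0.227
gripper_force: 39.2
```

move_arm(increments=[[[1, 0, 0, -0.002, 0], [1, 0, 0, -0.002, 0], [1, 0, 0, 0, 0]]])

```text
t: 15.75
tcp_pos: [0.483, 0.016, 0.132]
tool_rot: [0.714, 0.7, -0.0, -0.0]
force: [-0.4, -0.1, 0.0]
finger_gap: 0.226
gripper_force: 39.2
```

move_arm(increments=[[[1, 0, 0, -0.002, 0], [1, 0, 0, -0.002, 0], [1, 0, 0, 0, 0]]])

```text
t: 16.05
tcp_pos: [0.483, 0.0161, 0.128]
tool_rot: [0.714, 0.701, -0.0, -0.0]
force: [-0.5, -0.2, -1.3]
finger_gap: 0.235
gripper_force: 39.2
```

move_arm(increments=[[[1, 0, 0, -0.004, 0], [1, 0, 0, -0.004, 0], [1, 0, 0, 0, 0]]])

```text
t: 16.35
tcp_pos: [0.4828, 0.0161, 0.1197]
tool_rot: [0.714, 0.7, -0.0, -0.001]
force: [-0.6, -0.0, -0.8]
finger_gap: 0.23
gripper_force: 39.2
```

move_arm(increments=[[[1, 0, 0, -0.005, 0], [1, 0, 0, -0.005, 0], [1, 0, 0, -0.005, 0], [1, 0, 0, -0.004, 0], [1, 0, 0, -0.002, 0], [1, 0, 0, 0, 0], [1, 0, 0, 0, 0]]])

```text
t: 17.05
tcp_pos: [0.4833, 0.016, 0.0993]
tool_rot: [0.714, 0.701, 0.0, 0.0]
force: [0.1, -0.4, -1.0]
finger_gap: 0.226
gripper_force: 39.2
```

Run:
```python
from h import *
s=shoot("side");t=shoot("top")
st=manip.sense();print(st["t"],np.round(st["tcp_pos"],4),np.round(st["force"],2),np.round(st["ft_torque"],2),st["gripper_force"])
u,v=proj(s,[[.4835,.0155,.11]])[0].astype(int); a=crop(s,u-40,v-40,u+40,v+40,5)
u,v=proj(s,[[.526,-.304,.09]])[0].astype(int); b=crop(s,u-40,v-40,u+40,v+40,5)
cv2.imwrite("pics/m6.png",np.hstack([a,b]))
```

```text
17.15 [0.4834 0.016  0.0995] [0.97 0.74 0.18] [ 0.04 -0.03 -0.04] 39.241241812705994
```

View pics/m6.png

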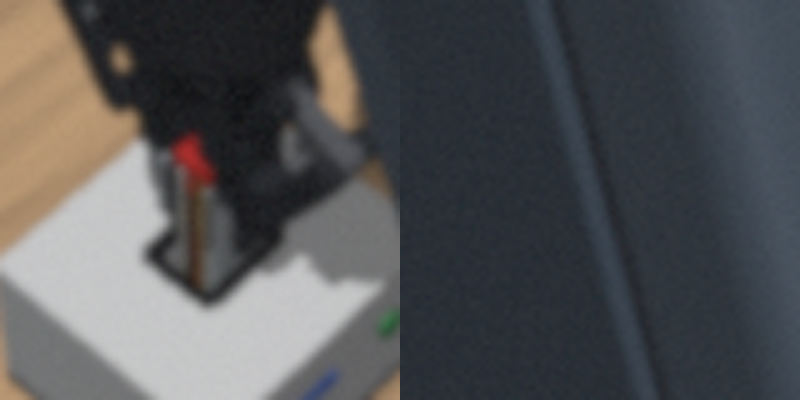

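The harp is inside the slot with no contact force. The cup is hidden in the side view, so I'll check it from the top.

Run:
```python
from h import *
t=shoot("top")
st=manip.sense();print(st["t"],np.round(st["tcp_pos"],4),np.round(st["force"],2),np.round(st["qd"],3))
u,v=proj(t,[[.526,-.304,.09]])[0].astype(int); a=crop(t,u-40,v-40,u+40,v+40,5)
b=crop(t,150,220,230,300,5)
cv2.imwrite("pics/m7.png",np.hstack([a,b]))
th=np.radians(-1)
print([np.round((proj(t,[[.526,-.303,z]])[0]-[u-40,v-40])*5) for z in(.006,.156)])
```

```text
17.2 [0.4834 0.016  0.0995] [-0.86  0.38 -0.65] [-0.001 -0.002  0.001  0.001  0.     0.   ]
[array([154., 224.]), array([244., 185.])]
```

View pics/m7.png

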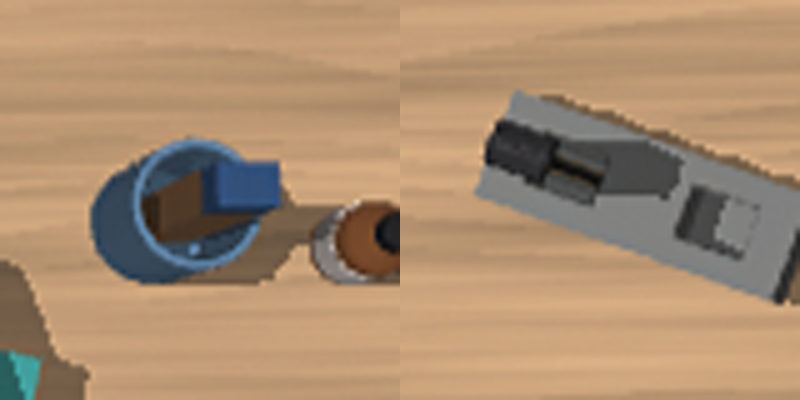

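The stick stands upright in the cup: its top is at crop (243,187) and an upright stick would show at (244,185). The black harp is undisturbed and the red harp's nest is empty, so I'm handing in.

```bash
python3 -c "
from station import manip
print(manip.sign_off())"
```

```text
the job is handed in; nothing more can be done
None
```

The job is handed in: the stick stands released and upright in the blue cup, and the red harmonica is held still in the slot, its lower end about 44–45 mm below the rim, with no contact force showing.

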